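# Assemble a tiered candle display stand

## Robot

A 6-joint arm with a two-finger parallel gripper is mounted at the origin on the work surface. World frame = base frame: x ahead of the robot, y to its left, z up, the work surface at z = 0. Lengths are in mm, angles in rad, forces in N, time in s.
With the tool pointing down it reaches from about 375 to 975 mm from the base axis. Payload 3.8 kg.
Tool frame: the origin (TCP) lies at the very end of the fingers, on their centre line; the grasp point (between the pads) lies 19 mm behind it; z points along the fingers, y is the line along which they close (so a half turn about z gives the same grasp; the last joint's range is limited). The gripper opens to 85 mm and grips with 20 to 120 N. Pads are 22 mm wide; open, the fingers measure 114 mm over their backs; the gripper's body (76 mm by 85 mm) begins 54 mm behind the grasp point. The pads swing forward as they close: fully open they stand 13 mm farther back than shut.
Start: joints at [1.233, 0.264, 1.604, -0, 1.274, -0.037], TCP at [199.99, 644.688, 231.28] pointing down, gripper open.
Joint ranges: [-2.63, 2.63], [-0.94, 2.18], [0.31, 2.57], [-1.31, 4.45], [0, 2.66], [-2.55, 2.55]. Speed limits (rad/s): [2.57, 2.57, 3.14, 3.14, 3.14, 3.14].

## Interface

Orientations are given as a unit quaternion [w, x, y, z].
In Python, from station import * gives the robot as it stands.
- The arm moves only by the tool send_rows, never from a script. Its argument "targets" is a list of rows, each a list of 3 entries, a list of its own where there are three numbers: the shift along the tool's x, y, z scaled (see below), then the turn, a rotation vector about the tool's x, y, z scaled (see below), then the opening, from -1 (shut) to 1 (fully open). A call has 1 to 10 rows; each row shifts and turns the commanded pose from where the row before left it, along the tool's axes as they then stand; what a row does not reach is not made up. The controller multiplies each number of a shift by 4 cm and each number of a turn by 0.08 rad. A row lasts 1/12 s, in which the tool goes at most 41.7 mm and 7.16 degrees, less where a joint would pass 70% of its speed; a pose out of reach is approached as far as the arm can. A call with a number of a shift or a turn outside -1 to 1 is refused whole. A call with a gripper value outside its range is refused whole. The fingers move at their own pace and stop on an object; the grip force is fixed at half the most. Time passes only in rows, so rows that do not move let the fingers close. It gives the time, the measured TCP pose, the force, the opening and the grip force at its end, in the units of the state.
- observe(): the state, without advancing time (a new reading comes with each control period).
- camera(name): name is "side" or "top"; returns the picture (384x512x3 uint8, blue, green, red); there is no depth.
- camera_params(name): a dict with "K" (3x3 intrinsics, pixels), "k1" (the pictures are not rectified: a ray, as slopes to the right and down, at radius r is drawn at 1 + k1 r^2 times it, then the intrinsics apply), "extrinsics" (4x4, takes a point from world to camera coordinates). Camera axes: x right, y down, z forward; pixel columns grow to the right and rows downward; lengths in mm; the calibration is good to about 2 mm. A picture is of the moment at which its call begins. camera_params takes no time and is no camera call.
- job_done(): hands the job in; it is judged then, once.
The state is a dict: "clock": time; "joint_pos": joint angles; "joint_velocities": joint speeds; "joint_torque": joint torques, N m; "eef_pos": TCP position; "eef_rot": TCP orientation; "wrist_force": force on the tool from outside, world axes, zero at the start; "moment": the same for the moment, N m; "gripper_width": opening from 0.0 (shut) to 1.0 (fully open); "finger_force": force on a finger pad.
Only numpy, scipy, OpenCV 4.12 (cv2) and the standard library are available. Lean on these libraries where they do the work, as an engineer would, in place of code of your own. Each camera call takes 0.05 s, during which the arm holds its last target. There are 200 camera calls.

## Task

Put the shop's display stand together: slide the brass spacer sleeve down over the stand's upright shaft until it sits fully home on the base and let go of it, then slide the square wooden tier over the same shaft, hub up, so that it rests level on the sleeve with its edges parallel to the base's edges. Lower both parts gently all the way instead of letting them drop, and leave the candles and the gift box where they are.

Things in the scene. Friction and masses are not known exactly. Their poses are not given: they have to be found in the camera images.
- stand: Fixed stand: brown wooden base plate 180 x 180 x 20 mm on the counter, with an upright steel shaft of 20 mm diameter at its centre, rising 134 mm above the plate's top (tip 154 mm above the counter), its last 10 mm tapering to 10 mm diameter. Origin: centre of the plate's underside; x, y parallel to the plate's edges, z up along the shaft.
- seat (a point): Centre of the base plate's top face, on the shaft's axis, 20 mm above the counter: where the sleeve's lower end must come to rest.
- shaft_tip (a point): Tip of the shaft, on its axis, 154 mm above the counter.
- sleeve: Loose brass-coloured spacer sleeve standing on the counter: straight tube, outer diameter 44, bore 26 mm, 110 mm tall, about 0.24 kg. Origin: centre of its lower end; z up along its axis. When home the shaft sticks out 24 mm above its top (then 130 mm above the counter), so grip it within some 20 mm of its top to keep the gripper's body off the shaft.
- sleeve_top (a point): Centre of the sleeve's upper end, 110 mm above its origin.
- tier: Loose tier lying flat: square brown wooden plate 150 x 150 x 14 mm, 26 mm hole at its centre, and on it a brass-coloured hub to lift it by: a tube, outer diameter 44, bore 26 mm, rising 46 mm above the plate; about 0.32 kg. Origin: centre of the plate's underside; x, y parallel to its edges, z up. On the finished stand its underside is 130 mm above the counter.
- hub_top (a point): Centre of the hub's upper end, 60 mm above the tier's underside.
- candle_a: Bystander: cream candle in a glass tumbler, diameter 72 mm, 88 mm tall. Origin: centre of its underside.
- candle_b: Bystander: a second such candle, diameter 72 mm, 88 mm tall. Origin: centre of its underside.
- gift_box: Bystander: brown gift box with a gold band, 90 x 90 x 60 mm. Origin: centre of its underside.
Mind the look-alikes: they are no part of the job. What is meant by the tier is not pink or purple, and is the larger of those in its own colour.

How it is judged (in metres and radians):
On the way, in this order (a step that is already met when the one before it is completed fails the run):
1. the sleeve is on the shaft, upright, with its lower end on the base plate, and let go (horizontal distance between sleeve and seat below 0.006 m and z of sleeve in the frame of seat between -0.003 and 0.004 m and angle between sleeve's own z axis and vertical below 0.06 rad and contact force between the fingers and sleeve below 0.2 N), for 0.2 s.
2. the tier is on the shaft, level, resting on the sleeve (horizontal distance between each of sleeve, tier and seat below 0.006 m and z of sleeve in the frame of seat between -0.003 and 0.004 m and angle between each of sleeve, tier's own z axis and vertical below 0.06 rad and z of tier in the frame of seat between 0.106 and 0.115 m), for 0.2 s.
At the end, for the whole second after the job is handed in: Sleeve around the shaft, on the base plate (within 4 mm); tier hub up on the sleeve (underside 106 to 115 mm above the plate); both within 6 mm of the shaft axis, tilt under 0.06 rad, at rest; tier edges parallel to the base edges within 0.15 rad (any quarter turn) (all of step 2 and (angle between the x axis of tier and the x axis of stand, either way round below 0.15 rad or angle between the x axis of tier and the y axis of stand, either way round below 0.15 rad) and linear speed of each of sleeve, tier below 0.02 m/s and angular speed of each of sleeve, tier below 0.2 rad/s); the robot touches nothing.
It fails at once if candle a was moved more than 30 mm (distance of candle_a from where it was at the start of the episode above 0.03 m).
It fails at once if candle b was moved more than 30 mm (distance of candle_b from where it was at the start of the episode above 0.03 m).
It fails at once if gift box was moved more than 30 mm (distance of gift_box from where it was at the start of the episode above 0.03 m).
It fails at once if the sleeve dropped down the shaft (faster than 0.45 m/s on it) (horizontal distance between sleeve and seat below 0.015 m and z of sleeve in the frame of seat below 0.125 m and linear speed of sleeve above 0.45 m/s).
It fails at once if the tier dropped down the shaft (faster than 0.45 m/s on it) (horizontal distance between tier and seat below 0.015 m and z of tier in the frame of seat below 0.13 m and linear speed of tier above 0.45 m/s).
It also fails if it takes over 69 s, if anything falls off the work surface, if the arm or the gripper's body presses on something with over 40 N, if the wrist force passes 120 N, or if a joint passes its speed limit or range.

## Working session

There is one attempt and no reset: what is moved stays moved. The work goes in short steps, Python scripts to look and compute and a tool call to move; the robot and the scene stay as the last step left them, time stands still between calls to the robot, and variables do not carry over. Pictures are saved under pics/ and viewed, at most 10 in all, crops included, and the job is handed in when it is done.

Besides the shell and the picture viewer there is one more tool, called after ">>>" as name(argument=value, ...) on one line, values as JSON. send_rows: Moves the arm, as the interface text tells. Shifts and turns lie within -1 to 1; 1 stands for 4 cm of shift or 0.08 rad of turn. Its arguments: {"type":"object","properties":{"targets":{"type":"array"}},"required":["targets"]}

```bash
mkdir -p pics; ls; python3 - <<'E'
from station import *
import cv2,numpy as np
for n in("top","side"):
    cv2.imwrite(f"pics/{n}0.png",camera(n)); p=camera_params(n); print(n,p)
print(observe())
E
```

```text
pics
top {'K': array([[445.1769411 ,   0.        , 263.65085398],
       [  0.        , 445.1769411 , 193.98827556],
       [  0.        ,   0.        ,   1.        ]]), 'k1': -0.17800617958580933, 'extrinsics': array([[-4.11810800e-04, -9.99863431e-01,  1.65211666e-02,
         4.72886258e+01],
       [-9.94851245e-01, -1.26470515e-03, -1.01338057e-01,
         5.23446280e+02],
       [ 1.01345112e-01, -1.64778352e-02, -9.94714858e-01,
         1.48837286e+03],
       [ 0.00000000e+00,  0.00000000e+00,  0.00000000e+00,
         1.00000000e+00]])}
side {'K': array([[377.08110323,   0.        , 252.52534156],
       [  0.        , 377.08110323, 193.18848521],
       [  0.        ,   0.        ,   1.        ]]), 'k1': 0.040115700655428625, 'extrinsics': array([[ 9.87976508e-01, -1.53762147e-01,  1.61127767e-02,
        -5.10665403e+02],
       [-1.11847416e-01, -7.82804999e-01, -6.12132738e-01,
         1.54214357e+02],
       [ 1.06736006e-01,  6.02970593e-01, -7.90590848e-01,
         1.20919685e+03],
       [ 0.00000000e+00,  0.00000000e+00,  0.00000000e+00,
         1.00000000e+00]])}
{'clock': 0.1, 'joint_pos': array([ 1.23311404e+00,  2.64700637e-01,  1.60524536e+00, -1.44925838e-05,
        1.27372238e+00, -3.69112093e-02]), 'joint_velocities': array([-0.00118191, -0.00273902, -0.00283556,  0.00081416, -0.00098702,
       -0.00116328]), 'joint_torque': array([ 4.45018513e-04, -5.16709256e+01, -3.68591774e+01, -1.69131813e-04,
        6.27574263e-03,  4.01219120e-05]), 'eef_pos': array([199.76432124, 644.05999775, 230.06687927]), 'eef_rot': array([-1.86448097e-04,  1.49817145e-01,  9.88713177e-01, -1.02100075e-03]), 'wrist_force': array([ 0.45378156,  0.07393149, -0.19569077]), 'moment': array([ 0.01049051,  0.04403473, -0.03890123]), 'finger_force': 0.0, 'gripper_width': 1.0004535128717396}
```

View pics/top0.png

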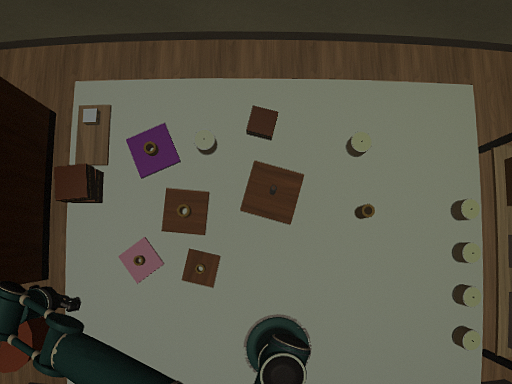

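View pics/side0.png

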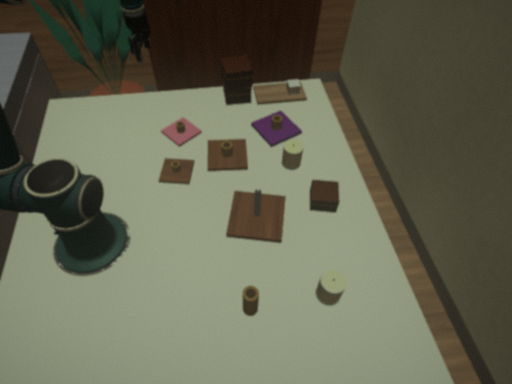

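The top view shows the stand at (273,190), with its shaft tip near (274,187). The larger brown tier is at (185,211) and the sleeve at (366,211). The candles are at (205,140) and (360,143), and the gift box is at (262,122). In the side view the stand is at (257,215), the tier at (228,153) and the sleeve at (250,298). The purple, pink and smaller brown pieces are look-alikes.

```bash
cat > h.py <<'E'
from station import *
import cv2,numpy as np
P={n:camera_params(n) for n in("top","side")}
def rays(n,px):
    p=P[n]; u=cv2.undistortPoints(np.float64(px).reshape(-1,1,2),p["K"],np.array([p["k1"],0,0,0.]))[:,0]
    R,t=p["extrinsics"][:3,:3],p["extrinsics"][:3,3]
    return -R.T@t,np.c_[u,np.ones(len(u))]@R
def plane(n,px,z):
    c,d=rays(n,px); return (c+d*((z-c[2])/d[:,2])[:,None])[:,:2]
def proj(n,X):
    p=P[n];E=p["extrinsics"]
    return cv2.projectPoints(np.float64(X).reshape(-1,1,3),cv2.Rodrigues(E[:3,:3])[0],E[:3,3],p["K"],np.array([p["k1"],0,0,0.]))[0][:,0]
def two(pt,ps):
    (a,d),(b,e)=rays("top",pt),rays("side",ps); d,e=d[0],e[0]
    s=np.linalg.lstsq(np.c_[d,-e],b-a,rcond=None)[0]; A,B=a+s[0]*d,b+s[1]*e
    return (A+B)/2,np.linalg.norm(A-B)
def quad(n,im,seed,z):
    """plate outline by seed: brown/dark against the pale counter"""
    m=(im.max(2)<125).astype(np.uint8)  
    _,l=cv2.connectedComponents(m); k=(l==l[seed[1],seed[0]]).astype(np.uint8)
    c=max(cv2.findContours(k,cv2.RETR_EXTERNAL,cv2.CHAIN_APPROX_NONE)[0],key=cv2.contourArea)
    w=plane(n,c[:,0].astype(float),z).astype(np.float32)
    return cv2.minAreaRect(w)
E
python3 - <<'E'
from h import *
t,s=cv2.imread("pics/top0.png"),cv2.imread("pics/side0.png")
for n,im,sd,z in[("top",t,(255,195),20),("side",s,(245,225),20),("top",t,(172,225),14),("side",s,(215,160),14)]: 
    try: print(n,quad(n,im,sd,z))
    except Exception as e: print(e)
for im,u,v in[(t,255,195),(t,172,225),(t,100,230),(t,330,230),(s,245,225)]: print(im[v,u])
cr=lambda im,u,v:cv2.resize(im[v-20:v+20,u-26:u+27][:, :53],(265*1,200),interpolation=cv2.INTER_CUBIC)
f=lambda im,u,v:cv2.convertScaleAbs(cr(im,u,v),alpha=1.5)
cv2.imwrite("pics/c0.png",np.vstack([np.hstack([f(t,273,190),f(t,185,211),f(t,366,211)]),np.hstack([f(s,257,200),f(s,228,150),f(s,250,298)])]))
E
```

```text
top ((569.719482421875, 73.68841552734375), (1500.9224853515625, 2086.484130859375), 0.227709099650383)
side ((532.87255859375, 17.65704345703125), (203.61865234375, 181.4337615966797), 74.32669067382812)
top ((570.5117797851562, 73.69329833984375), (1506.8751220703125, 2094.759765625), 0.2277076691389084)
side ((465.97894287109375, 308.9530334472656), (164.8951416015625, 150.89976501464844), 85.03103637695312)
[24 41 61]
[26 41 62]
[104 119 114]
[102 119 114]
[47 68 89]
```

View pics/c0.png

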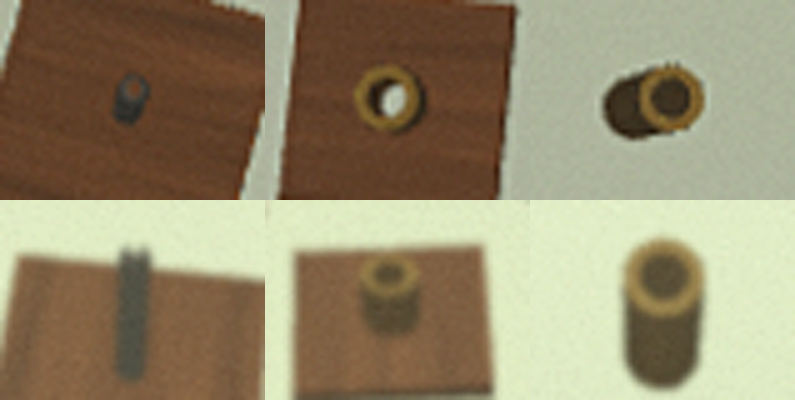

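The crops show the shaft tip at about top (273.8,187) and side (258,189.5). The brass rims of hub and sleeve are clear in both views.

```bash
cat >> h.py <<'E'
def quad(n,im,seed,z):
    m=(im.max(2)<(88 if n=="top" else 150)).astype(np.uint8); _,l=cv2.connectedComponents(m); k=(l==l[seed[1],seed[0]]).astype(np.uint8)
    c=max(cv2.findContours(k,cv2.RETR_EXTERNAL,cv2.CHAIN_APPROX_NONE)[0],key=cv2.contourArea)
    return cv2.minAreaRect(plane(n,c[:,0].astype(float),z).astype(np.float32))
def rim(n,im,u,v,z,r=9):
    """centre of the brass rim near (u,v), taken at height z"""
    b=cv2.GaussianBlur(im,(3,3),0).astype(int); S=b[...,2]-b[...,0]; g=b[...,1]
    k=(S>(25 if n=="top" else 45))&(g>(58 if n=="top" else 105)); m=np.zeros(k.shape,np.uint8); m[v-r:v+r+1,u-r:u+r+1]=k[v-r:v+r+1,u-r:u+r+1]
    m=max(cv2.findContours(m,cv2.RETR_EXTERNAL,cv2.CHAIN_APPROX_NONE)[0],key=cv2.contourArea)
    w=plane(n,m[:,0].astype(float),z).astype(np.float32); c,rad=cv2.minEnclosingCircle(w)
    e=cv2.fitEllipse(w); return np.round([*c,rad,*e[0],*e[1]],1)
E
python3 - <<'E'
from h import *
t,s=cv2.imread("pics/top0.png"),cv2.imread("pics/side0.png")
for n,im,sd,z in[("top",t,(255,195),20),("side",s,(245,225),20),("top",t,(172,225),14),("side",s,(215,160),14)]: print(n,quad(n,im,sd,z))
print("hub",rim("top",t,184,210,60),rim("side",s,227,146,60))
print("slv",rim("top",t,368,210,110),rim("side",s,250,293,110))
print("tip",plane("top",[273.8,187],154),plane("side",[258,190],154),two([273.8,187],[258,190]))
for im,u,v in[(t,179,210),(t,184,205),(t,363,211),(s,221,146),(s,250,286),(s,244,293)]: print(im[v,u])
E
```

```text
top ((531.00634765625, 19.610366821289062), (180.85845947265625, 180.12664794921875), 74.3929214477539)
side ((533.8525390625, 19.677978515625), (216.11886596679688, 187.6180419921875), 74.38929748535156)
top ((465.3391418457031, 316.8608093261719), (152.16293334960938, 149.1336212158203), 84.90441131591797)
side ((466.12811279296875, 310.2839660644531), (177.35475158691406, 158.6433868408203), 85.06542205810547)Traceback (most recent call last):
  File "<stdin>", line 4, in <module>
  File "h.py", line 32, in rim
    m=max(cv2.findContours(m,cv2.RETR_EXTERNAL,cv2.CHAIN_APPROX_NONE)[0],key=cv2.contourArea)
ValueError: max() iterable argument is empty
```

```bash
python3 - <<'E'
from h import *
t,s=cv2.imread("pics/top0.png"),cv2.imread("pics/side0.png")
for im,u,v in[(t,184,210),(t,368,210),(s,227,146),(s,250,293)]:
    c=im[v-9:v+10,u-9:u+10].astype(int); print("R-B\n",(c[...,2]-c[...,0])[::2,::2],"\nG\n",c[::2,::2,1])
E
```

```text
R-B
 [[37 38 35 34 36 36 33 31 33 33]
 [34 36 35 32 40 36 38 37 38 38]
 [38 35 48 51 52 54 37 36 35 35]
 [38 42 50 30 19 35 52 21 41 36]
 [39 54 40 21 15  6 50 37 31 42]
 [37 51 37 18  8  6 47 38 31 42]
 [38 40 50 17  7 27 54 22 29 37]
 [37 38 43 55 55 54 31 22 38 36]
 [38 37 39 39 36 27 31 41 39 39]
 [38 39 38 40 41 39 40 39 39 40]] 
G
 [[ 43  42  43  42  41  41  43  41  38  40]
 [ 44  41  40  40  42  40  45  45  46  43]
 [ 41  43  56  65  66  64  46  42  44  44]
 [ 43  46  62  39  17  47  64  29  45  44]
 [ 44  72  50  19  94 131  72  45  38  44]
 [ 40  61  40  24 132 124  69  48  36  47]
 [ 39  48  63  21 107  97  61  31  35  42]
 [ 44  43  52  66  63  64  40  28  42  45]
 [ 44  45  43  43  44  33  34  43  45  43]
 [ 45  44  46  44  44  47  42  45  44  45]]
R-B
 [[13 13 13 12 11 12 12 13 12 12]
 [13 13 11 12 13  6 10 13 13 12]
 [12 16 23 55 53 54 37  9 12 13]
 [20 16 51 41 23 18 55 43 11 13]
 [18 18 50 18 19 23 14 50  9 13]
 [21 17 52 19 17 20 17 53  8 13]
 [21 16 50 36 17 15 48 49  9 12]
 [18 17 23 49 49 48 50 11 11 12]
 [18 19 18 22 26 13 11  9 12 12]
 [13 11 14 12 11 13 12 12 1
[... 1283 characters left out ...]

 [18 24 43 47 42 44 46 46 26 18]
 [19 35 49 33 24 24 28 48 40 19]
 [21 42 45 23 24 23 24 36 49 25]
 [22 42 46 22 25 22 22 35 49 23]
 [19 36 50 37 24 22 30 46 45 21]
 [18 25 46 50 46 43 49 49 30 19]
 [20 20 26 39 47 45 42 30 20 20]
 [17 21 22 22 25 23 23 21 21 18]] 
G
 [[159 158 159 159 153 152 156 158 159 157]
 [159 157 148 127 108 106 119 145 157 158]
 [159 146 107  86  76  76  83  99 141 160]
 [155 119  86  60  52  52  59  80 104 150]
 [151 102  77  53  51  53  52  65  92 144]
 [149 101  81  53  53  53  54  69  89 140]
 [146  88  89  69  53  53  60  83  85 140]
 [151  82  80  89  80  80  82  83  71 139]
 [149  75  56  69  80  78  77  58  65 141]
 [150  78  51  52  52  51  51  50  72 148]]
```

```bash
cat >> h.py <<'E'
def rim(n,im,u,v,z,S0,G0,r=9):
    c=im[v-r:v+r+1,u-r:u+r+1].astype(int); y,x=np.nonzero((c[...,2]-c[...,0]>S0)&(c[...,1]>G0))
    w=plane(n,np.c_[x+u-r,y+v-r].astype(float),z).astype(np.float32)
    for _ in range(4):   # keep the annulus, fit its ellipse
        e=cv2.fitEllipse(w); d=np.linalg.norm(w-e[0],axis=1); w=w[(d>11)&(d<25)]
    return np.round([*e[0],*e[1],len(w)],1)
E
python3 - <<'E'
from h import *
t,s=cv2.imread("pics/top0.png"),cv2.imread("pics/side0.png")
print("hub",rim("top",t,184,210,60,40,47),rim("side",s,227,149,60,37,66,7))
print("slv",rim("top",t,368,210,110,34,47),rim("side",s,250,293,110,34,60))
print("tip",plane("top",[273.8,187],154),plane("side",[258,190],154),two([273.8,187],[258,190]))
k=t[178:200,262:286].astype(int); print((k[...,2]-k[...,0])); print(k[...,0])
E
```

```text
hub [466.3 317.4  36.5  37.6  73. ] [465.4 314.1  32.5  41.9  54. ]
slv [ 462.5 -289.5   35.5   37.1   78. ] [ 463.8 -291.3   35.7   36.3  128. ]
tip [[532.36321631  17.94892474]] [[533.29481059  12.82564846]] (array([533.68807054,  17.67058793, 147.70214355]), np.float64(1.1590321800897148))
[[38 40 40 39 40 36 37 38 38 38 39 41 38 41 40 38 41 40 39 38 39 38 35 36]
 [39 41 39 38 38 38 40 39 37 38 38 40 40 40 39 42 41 41 42 43 40 40 40 40]
 [39 36 39 37 39 38 40 38 39 40 38 40 36 41 39 39 43 43 41 42 43 44 41 41]
 [39 38 39 34 37 37 40 38 39 38 39 41 40 41 40 40 40 38 41 40 39 43 44 43]
 [39 39 39 39 39 36 37 37 38 38 39 39 40 40 39 39 41 41 39 40 41 41 43 43]
 [39 39 40 40 38 39 40 39 39 38 40 39 40 41 39 40 42 41 40 41 43 43 41 43]
 [39 35 38 37 38 40 40 40 40 41 31 30 33 40 42 38 40 40 40 41 42 41 43 42]
 [36 37 36 36 36 38 36 38 43 34 12 16 20 21 41 38 38 40 38 38 41 39 42 39]
 [37 36 38 36 35 37 38 38 35 13 17 31 28  4 26 40 40 38 37 38 38 41 40 39]
 [37 38 38 38 37 36 37 41 23  3 25 41 45 11 10 36 39 38 38 36 36 37 38 38]
 [38 36 37 37 37 37 39 39 17  6 21 35 36 12  7 35 39 40 
[... 1795 characters left out ...]
28 26 28 27 26 25 27 27]
 [28 24 26 27 30 26 26 28 32 28 27 30 26 26 25 25 27 25 26 27 27 28 26 28]
 [27 28 27 26 26 28 26 27 30 30 30 27 26 26 28 26 25 25 25 25 27 26 27 28]
 [25 29 25 24 27 24 29 28 29 24 27 26 27 27 25 28 25 26 24 27 27 25 25 25]
 [24 26 30 25 27 26 28 27 27 28 25 25 29 26 25 28 26 26 28 29 25 25 29 26]
 [27 27 27 24 27 23 28 25 28 26 27 27 25 28 26 29 24 28 24 28 27 28 26 25]
 [25 26 26 28 26 24 26 24 26 29 28 25 23 25 26 25 26 26 23 26 26 24 26 26]
 [25 27 25 26 24 29 29 23 25 26 25 27 27 27 28 26 28 26 27 27 27 29 27 29]
 [30 28 29 25 26 26 25 26 22 26 25 29 29 23 21 25 27 28 26 26 26 27 27 28]
 [26 27 29 28 30 27 26 29 27 26 26 26 25 26 27 27 29 27 26 28 27 28 27 27]]
```

>>> send_rows(targets=[[[-0.71,-0.61,-0.03],[0,0,0],1],[[-0.71,-0.61,-0.03],[0,0,0],1],[[-0.71,-0.61,-0.03],[0,0,0],1],[[-0.71,-0.61,-0.03],[0,0,0],1],[[-0.71,-0.61,-0.03],[0,0,0],1],[[-0.71,-0.61,-0.03],[0,0,0],1],[[-0.71,-0.61,-0.03],[0,0,0],1],[[-0.71,-0.61,-0.03],[0,0,0],1],[[-0.71,-0.61,-0.03],[0,0,0],1],[[-0.71,-0.61,-0.03],[0,0,0],1]])

```text
clock: 0.93
eef_pos: [399.2, 325.6, 242.9]
eef_rot: [-0.0, 0.15, 0.989, -0.0]
wrist_force: [0.3, 0.5, 0.3]
gripper_width: 1.001
finger_force: 0.0
```

>>> send_rows(targets=[[[-0.71,-0.61,-0.03],[0,0,0],1],[[-0.71,-0.61,-0.03],[0,0,0],1],[[-0.71,-0.61,-0.03],[0,0,0],1],[[-0.71,-0.61,-0.03],[0,0,0],1],[[-0.25,-0.91,0],[0,0,0],1],[[-0.25,-0.91,0],[0,0,0],1],[[-0.25,-0.91,0],[0,0,0],1],[[-0.25,-0.91,0],[0,0,0],1],[[-0.25,-0.91,0],[0,0,0],1],[[-0.25,-0.91,0],[0,0,0],1]])

```text
clock: 1.77
eef_pos: [470.4, -27.4, 247.8]
eef_rot: [-0.0, 0.15, 0.989, 0.0]
wrist_force: [0.6, -0.2, -0.9]
gripper_width: 1.0
finger_force: 0.0
```

```bash
cat >> h.py <<'E'
from scipy.spatial.transform import Rotation as Ro
def togo(x,y,z):
    """what is left to (x,y,z), in shift units along the tool's axes"""
    o=observe(); q=o["eef_rot"]; d=Ro.from_quat(np.r_[q[1:],q[0]]).inv().apply(np.array([x,y,z])-o["eef_pos"])
    print("t",round(o["clock"],2),"tcp",o["eef_pos"].round(1),"q",q.round(4),"F",np.round(o["wrist_force"],1),"w",round(o["gripper_width"],3),"ff",round(o["finger_force"],1),"q6",o["joint_pos"][5].round(2),"units",(d/40).round(3))
E
python3 -c "
from h import *
togo(463,-290,250)"
```

```text
t 1.77 tcp [470.4 -27.4 247.8] q [-2.000e-04  1.498e-01  9.887e-01  0.000e+00] F [ 0.6 -0.2 -0.9] w 1.0 ff 0.0 q6 -1.38 units [-1.768 -6.324 -0.057]
```

>>> send_rows(targets=[[[-0.22,-0.79,0],[0,0,0],1],[[-0.22,-0.79,0],[0,0,0],1],[[-0.22,-0.79,0],[0,0,0],1],[[-0.22,-0.79,0],[0,0,0],1],[[-0.22,-0.79,0],[0,0,0],1],[[-0.22,-0.79,0],[0,0,0],1],[[-0.22,-0.79,0],[0,0,0],1],[[-0.22,-0.79,0],[0,0,0],1],[[0,0,0],[0,0,0],1],[[0,0,0],[0,0,0],1]])

```text
clock: 2.6
eef_pos: [462.8, -289.3, 247.3]
eef_rot: [-0.001, 0.151, 0.988, 0.0]
wrist_force: [-0.3, 0.2, -0.1]
gripper_width: 1.0
finger_force: 0.0
```

```bash
python3 -c "
from h import *
togo(463,-290,77);cv2.imwrite('pics/t1.png',camera('top')[170:260,320:410].repeat(6,0).repeat(6,1))"
```

```text
t 2.6 tcp [ 462.8 -289.3  247.3] q [-7.000e-04  1.514e-01  9.885e-01  4.000e-04] F [-0.3  0.2 -0.1] w 1.0 ff 0.0 q6 -1.87 units [-0.016 -0.019  4.258]
```

View pics/t1.png

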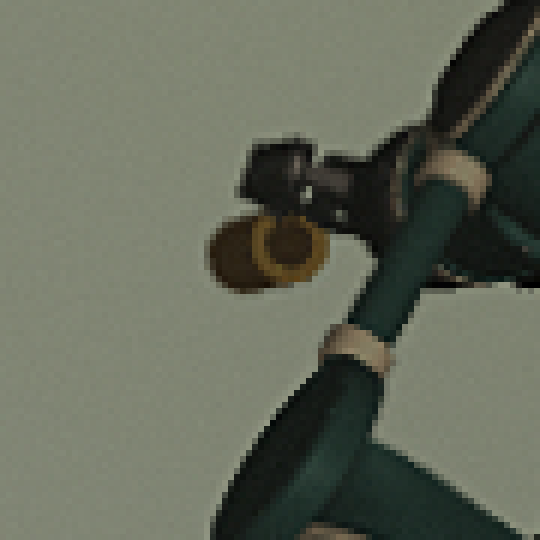

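The sleeve is at crop (290,248), or full image (368,211). The open fingers are around crop (280,170) to (350,200), i.e. (370,200), slightly above it because of parallax. I'll check this against the projection.

```bash
python3 -c "
from h import *
o=observe();q=o['eef_rot'];R=Ro.from_quat(np.r_[q[1:],q[0]])
p=lambda v:R.apply(v)+o['eef_pos']
for n in('top','side'): print(n,proj(n,[p([0,0,0]),p([0,42,-13]),p([0,-42,-13]),[463,-290,110],[463,-290,0]]).round(1).tolist())
s=camera('side');cv2.imwrite('pics/s1.png',cv2.resize(s[180:340,170:330],None,fx=3.5,fy=3.5))"
```

```text
top [[378.9, 207.0], [366.6, 202.4], [393.5, 210.9], [368.0, 210.0], [360.2, 212.1]]
side [[250.4, 268.1], [253.1, 249.8], [247.7, 282.3], [249.9, 292.6], [249.5, 308.2]]
```

View pics/s1.png

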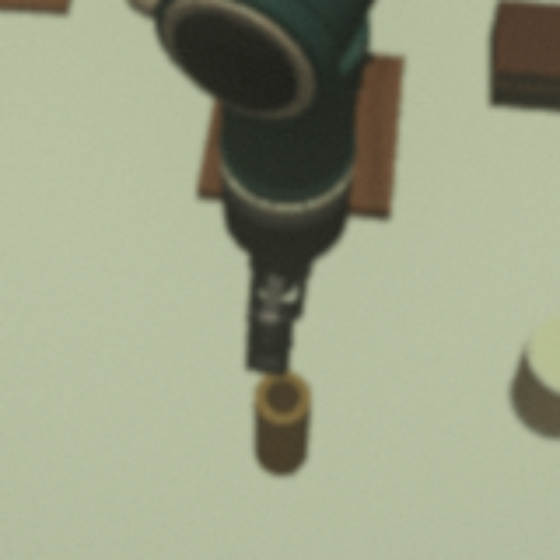

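The near fingertip is at side (247,284), as projected, so the tool is over the sleeve. I'll go down and grip.

>>> send_rows(targets=[[[0,0,0.6],[0,0,0],1],[[0,0,0.6],[0,0,0],1],[[0,0,0.6],[0,0,0],1],[[0,0,0.6],[0,0,0],1],[[0,0,0.6],[0,0,0],1],[[0,0,0.5],[0,0,0],1],[[0,0,0.4],[0,0,0],1],[[0,0,0.2],[0,0,0],1],[[0,0,0.1],[0,0,0],1],[[0,0,0],[0,0,0],1]])

```text
clock: 3.53
eef_pos: [463.3, -286.9, 79.6]
eef_rot: [-0.001, 0.149, 0.989, 0.0]
wrist_force: [0.7, -0.2, -0.7]
gripper_width: 1.0
finger_force: 0.0
```

>>> send_rows(targets=[[[0,0,0],[0,0,0],-1],[[0,0,0],[0,0,0],-1],[[0,0,0],[0,0,0],-1],[[0,0,0],[0,0,0],-1],[[0,0,0],[0,0,0],-1],[[0,0,0],[0,0,0],-1],[[0,0,0],[0,0,0],-1],[[0,0,0],[0,0,0],-1]])

```text
clock: 4.2
eef_pos: [464.4, -289.0, 81.7]
eef_rot: [0.001, 0.15, 0.989, -0.001]
wrist_force: [-0.7, 0.6, 6.2]
gripper_width: 0.491
finger_force: 60.9
```

```bash
python3 -c "
from h import *
togo(463,-290,77)"
```

```text
t 4.2 tcp [ 464.4 -289.    81.7] q [ 1.200e-03  1.500e-01  9.887e-01 -6.000e-04] F [-0.7  0.6  6.2] w 0.491 ff 60.9 q6 -1.87 units [ 0.026 -0.035  0.117]
```

>>> send_rows(targets=[[[0,0,-0.2],[0,0,0],-1],[[0,0,-0.5],[0,0,0],-1],[[0,0,-0.6],[0,0,0],-1],[[0,0,-0.6],[0,0,0],-1],[[0,0,-0.6],[0,0,0],-1],[[0,0,-0.6],[0,0,0],-1],[[0,0,-0.6],[0,0,0],-1],[[0,0,-0.6],[0,0,0],-1],[[0,0,-0.3],[0,0,0],-1],[[0,0,0],[0,0,0],-1]])

```text
clock: 5.03
eef_pos: [464.9, -289.0, 267.6]
eef_rot: [0.003, 0.15, 0.989, -0.001]
wrist_force: [0.6, 0.3, -2.6]
gripper_width: 0.49
finger_force: 61.5
```

```bash
python3 -c "
from h import *
togo(515,-55,262)"
```

```text
t 5.03 tcp [ 464.9 -289.   267.6] q [ 0.0027  0.1499  0.9887 -0.0013] F [ 0.6  0.3 -2.6] w 0.49 ff 61.5 q6 -1.87 units [0.538 5.959 0.128]
```

>>> send_rows(targets=[[[0.07,0.4,0],[0,0,0],-1],[[0.07,0.8,0],[0,0,0],-1],[[0.07,0.9,0],[0,0,0],-1],[[0.07,0.9,0],[0,0,0],-1],[[0.07,0.9,0],[0,0,0],-1],[[0.07,0.9,0],[0,0,0],-1],[[0.07,0.9,0],[0,0,0],-1],[[0.07,0.9,0],[0,0,0],-1],[[0.07,0.8,0],[0,0,0],-1],[[0.06,0.44,0],[0,0,0],-1]])

```text
clock: 5.87
eef_pos: [529.1, 23.1, 261.5]
eef_rot: [-0.002, 0.149, 0.989, 0.001]
wrist_force: [0.0, -1.0, -2.9]
gripper_width: 0.49
finger_force: 61.7
```

>>> send_rows(targets=[[[0,0,0],[0,0,0],-1],[[0,0,0],[0,0,0],-1],[[0,0,0],[0,0,0],-1]])

```text
clock: 6.12
eef_pos: [529.0, 19.2, 262.4]
eef_rot: [-0.001, 0.15, 0.989, -0.001]
wrist_force: [-0.3, -0.9, -2.9]
gripper_width: 0.49
finger_force: 61.8
```

```bash
python3 -c "
from h import *
togo(531.3,19,262)
t,s=camera('top'),camera('side');cv2.imwrite('pics/t2r.png',t);cv2.imwrite('pics/s2r.png',s)
f=lambda im,u,v:cv2.convertScaleAbs(cv2.resize(im[v-50:v+50,u-35:u+35],(385,550),interpolation=cv2.INTER_CUBIC),alpha=1.5)
o=observe()['eef_pos']; print(proj('side',[[*o[:2],o[2]-81.7],[531.3,19,154],[531.3,19,20]]),proj('top',[[*o[:2],o[2]-81.7],[531.3,19,154]]))
cv2.imwrite('pics/c2.png',np.hstack([f(t,273,190),f(s,257,185)]))"
```

```text
t 6.12 tcp [529.   19.2 262.4] q [-1.400e-03  1.497e-01  9.887e-01 -5.000e-04] F [-0.3 -0.9 -2.9] w 0.49 ff 61.8 q6 -1.28 units [-0.055  0.012  0.009]
[[256.67616252 182.99765533]
 [257.0304864  188.50533628]
 [256.00716479 213.41881005]] [[273.94033463 186.89810674]
 [273.46430634 187.33790764]]
```

View pics/c2.png

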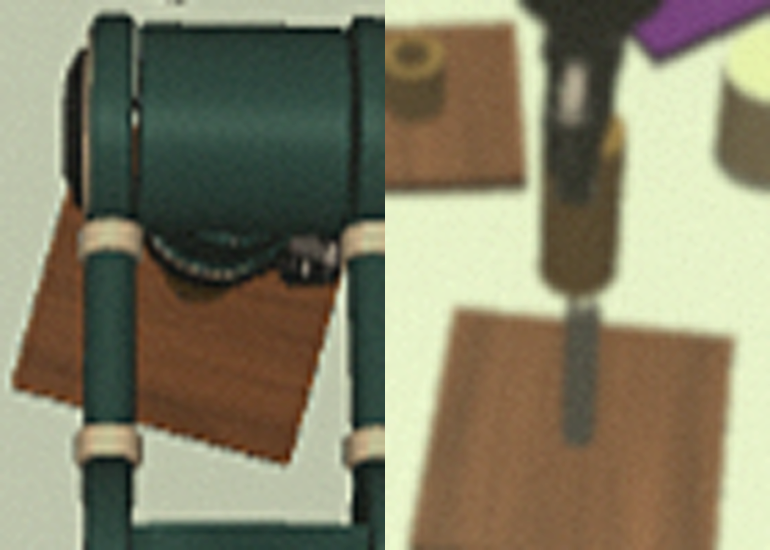

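The side view shows the sleeve just above the shaft tip. Its bottom centre is about 1 px left of the shaft axis. I'll refine that with row-wise edges.

```bash
cat >> h.py <<'E'
def axis_u(g,rows,lo,hi):
    """per row: half-level crossing midpoint of a dark bar; g: signal image (bar low)"""
    out=[]
    for v in rows:
        r=cv2.GaussianBlur(g[v-1:v+2,lo:hi].astype(np.float32),(1,3),0)[1]; i=int(np.argmin(cv2.blur(r[None],(5,1))[0]))
        L,R_=np.median(r[:4]),np.median(r[-4:]); b=r[max(i-1,0):i+2].mean()
        j=i
        while r[j]<(L+b)/2: j-=1
        a=j+(r[j]-(L+b)/2)/(r[j]-r[j+1]); k=i
        while r[k]<(R_+b)/2: k+=1
        c=k-(r[k]-(R_+b)/2)/(r[k]-r[k-1]); out.append([lo+(a+c)/2,v,c-a])
    return np.array(out)
E
python3 - <<'E'
from h import *
s=cv2.imread('pics/s2r.png').astype(int)
a=axis_u(s[...,1],range(172,186),238,276); print("sleeve",a.round(2).tolist())
b=axis_u(s[...,2]-s[...,0],range(195,213),247,267); print("shaft",b.round(2).tolist())
print(proj("side",[[531,19,z] for z in(20,60,100,140,180,220)]).round(2).tolist())
E
```

```text
sleeve [[257.08, 172.0, 14.43], [257.04, 173.0, 14.52], [257.03, 174.0, 14.52], [256.99, 175.0, 14.51], [256.95, 176.0, 14.46], [256.95, 177.0, 14.43], [256.95, 178.0, 14.39], [256.92, 179.0, 14.33], [256.83, 180.0, 14.26], [256.72, 181.0, 14.17], [256.62, 182.0, 14.16], [256.56, 183.0, 14.07], [256.57, 184.0, 13.81], [256.59, 185.0, 13.15]]
shaft [[257.29, 195.0, 6.16], [257.31, 196.0, 6.25], [257.26, 197.0, 6.4], [257.18, 198.0, 6.43], [257.15, 199.0, 6.35], [257.14, 200.0, 6.38], [257.14, 201.0, 6.45], [257.09, 202.0, 6.45], [257.03, 203.0, 6.46], [256.96, 204.0, 6.47], [256.89, 205.0, 6.42], [256.85, 206.0, 6.35], [256.79, 207.0, 6.19], [256.74, 208.0, 6.12], [256.73, 209.0, 6.1], [256.73, 210.0, 6.09], [256.68, 211.0, 6.1], [256.6, 212.0, 6.05]]
[[255.92, 213.43], [256.2, 206.44], [256.5, 199.08], [256.82, 191.33], [257.15, 183.14], [257.51, 174.49]]
```

>>> send_rows(targets=[[[-0.072,0.022,0],[0,0,0],-1],[[0,0,0],[0,0,0],-1],[[0,0,0.15],[0,0,0],-1],[[0,0,0.15],[0,0,0],-1],[[0,0,0.15],[0,0,0],-1],[[0,0,0.15],[0,0,0],-1],[[0,0,0.15],[0,0,0],-1],[[0,0,0.15],[0,0,0],-1],[[0,0,0.15],[0,0,0],-1],[[0,0,0],[0,0,0],-1]])

```text
clock: 7.05
eef_pos: [532.0, 19.7, 220.2]
eef_rot: [-0.001, 0.15, 0.989, -0.0]
wrist_force: [-1.0, -0.1, -2.3]
gripper_width: 0.486
finger_force: 61.8
```

```bash
python3 - <<'E'
from h import *
togo(532,19,102)
s=camera('side').astype(int);cv2.imwrite("pics/s3r.png",s)
print("sleeve",axis_u(s[...,1],range(176,189,3),238,276).round(2).tolist())
print("shaft",axis_u(s[...,2]-s[...,0],range(198,213,3),247,267).round(2).tolist())
E
```

```text
t 7.05 tcp [532.   19.7 220.2] q [-1.400e-03  1.498e-01  9.887e-01 -2.000e-04] F [-1.  -0.1 -2.3] w 0.486 ff 61.8 q6 -1.28 units [-0.014 -0.014  2.954]
sleeve [[257.93, 176.0, 14.17], [257.77, 179.0, 13.96], [257.52, 182.0, 14.15], [257.38, 185.0, 13.92], [257.28, 188.0, 13.88]]
shaft [[257.11, 198.0, 6.69], [257.16, 201.0, 6.36], [256.9, 204.0, 6.44], [256.88, 207.0, 6.42], [256.72, 210.0, 6.15]][ WARN:0@0.424] global loadsave.cpp:1063 imwrite_ Unsupported depth image for selected encoder is fallbacked to CV_8U.
```

No force with the sleeve 15 mm past the tip, so I'll carry on down.

>>> send_rows(targets=[[[-0.01,0,0.2],[0,0,0],-1],[[0,0,0.28],[0,0,0],-1],[[0,0,0.28],[0,0,0],-1],[[0,0,0.28],[0,0,0],-1],[[0,0,0.28],[0,0,0],-1],[[0,0,0.28],[0,0,0],-1],[[0,0,0.28],[0,0,0],-1],[[0,0,0.28],[0,0,0],-1],[[0,0,0.2],[0,0,0],-1],[[0,0,0.2],[0,0,0],-1]])

```text
clock: 7.93
eef_pos: [533.2, 19.5, 118.5]
eef_rot: [-0.0, 0.15, 0.989, -0.0]
wrist_force: [0.6, 0.1, -2.7]
gripper_width: 0.493
finger_force: 61.9
```

>>> send_rows(targets=[[[0,0,0.1],[0,0,0],-1],[[0,0,0.1],[0,0,0],-1],[[0,0,0],[0,0,0],-1],[[0,0,0],[0,0,0],-1]])

```text
clock: 8.27
eef_pos: [533.6, 19.5, 111.9]
eef_rot: [0.0, 0.15, 0.989, 0.0]
wrist_force: [0.0, -0.6, -3.2]
gripper_width: 0.493
finger_force: 61.8
```

```bash
python3 - <<'E'
from h import *
togo(532,19,102)
E
```

```text
t 8.27 tcp [533.6  19.5 111.9] q [2.000e-04 1.498e-01 9.887e-01 0.000e+00] F [ 0.  -0.6 -3.2] w 0.493 ff 61.8 q6 -1.28 units [ 0.035 -0.024  0.246]
```

>>> send_rows(targets=[[[0.01,0,0.05],[0,0,0],-1],[[0,0,0.05],[0,0,0],-1],[[0,0,0.05],[0,0,0],-1],[[0,0,0],[0,0,0],-1],[[0,0,0],[0,0,0],-1]])

```text
clock: 8.68
eef_pos: [532.9, 19.6, 105.6]
eef_rot: [-0.0, 0.15, 0.989, -0.0]
wrist_force: [0.3, 0.1, -3.0]
gripper_width: 0.495
finger_force: 61.9
```

>>> send_rows(targets=[[[0,0,0.025],[0,0,0],-1],[[0,0,0.025],[0,0,0],-1],[[0,0,0.025],[0,0,0],-1],[[0,0,0],[0,0,0],-1]])

```text
clock: 9.02
eef_pos: [532.8, 19.6, 102.4]
eef_rot: [-0.0, 0.15, 0.989, -0.0]
wrist_force: [0.4, 0.2, -3.3]
gripper_width: 0.494
finger_force: 61.9
```

>>> send_rows(targets=[[[0,0,0.025],[0,0,0],-1],[[0,0,0],[0,0,0],-1],[[0,0,0],[0,0,0],-1]])

```text
clock: 9.27
eef_pos: [533.2, 19.6, 101.8]
eef_rot: [0.0, 0.15, 0.989, 0.0]
wrist_force: [-0.3, -0.1, -2.1]
gripper_width: 0.493
finger_force: 61.9
```

>>> send_rows(targets=[[[0,0,0.025],[0,0,0],-1],[[0,0,0],[0,0,0],-1],[[0,0,0],[0,0,0],-1]])

```text
clock: 9.52
eef_pos: [533.6, 19.5, 101.7]
eef_rot: [0.001, 0.15, 0.989, 0.0]
wrist_force: [-1.9, 0.7, 5.6]
gripper_width: 0.493
finger_force: 62.4
```

The force changed from -3 to +5.6 N, so the sleeve is seated. I'll release and go up.

>>> send_rows(targets=[[[0,0,0],[0,0,0],0.3],[[0,0,0],[0,0,0],0.3],[[0,0,0],[0,0,0],1],[[0,0,0],[0,0,0],1],[[0,0,0],[0,0,0],1],[[0,0,0],[0,0,0],1],[[0,0,-0.2],[0,0,0],1],[[0,0,-0.4],[0,0,0],1],[[0,0,-0.6],[0,0,0],1],[[0,0,-0.8],[0,0,0],1]])

```text
clock: 10.35
eef_pos: [531.0, 19.7, 179.6]
eef_rot: [-0.003, 0.15, 0.989, -0.0]
wrist_force: [0.6, -0.3, 0.6]
gripper_width: 0.999
finger_force: 0.0
```

>>> send_rows(targets=[[[0,0,-0.8],[0,0,0],1],[[0,0,-0.8],[0,0,0],1],[[0.4,0.6,-0.3],[0,0,0],1],[[0.6,0.7,0],[0,0,0],1],[[0.6,0.7,0],[0,0,0],1],[[0.6,0.7,0],[0,0,0],1],[[0.6,0.7,0],[0,0,0],1],[[0.6,0.7,0],[0,0,0],1],[[0.3,0.5,0],[0,0,0],1],[[0,0,0],[0,0,0],1]])

```text
clock: 11.18
eef_pos: [444.7, 243.0, 257.5]
eef_rot: [-0.0, 0.148, 0.989, 0.001]
wrist_force: [1.2, -0.7, 0.3]
gripper_width: 0.997
finger_force: 0.0
```

```bash
python3 - <<'E'
from h import *
togo(466.3,317,28)
t,s=camera('top'),camera('side')
cv2.imwrite("pics/t4r.png",t);cv2.imwrite("pics/s4r.png",s)
f=lambda im,u,v:cv2.convertScaleAbs(cv2.resize(im[v-45:v+45,u-60:u+60],(400,300),interpolation=cv2.INTER_CUBIC),alpha=1.5)
cv2.imwrite('pics/c4.png',np.hstack([f(t,245,190),f(s,245,190)]))
E
```

```text
t 11.18 tcp [444.7 243.  257.5] q [-0.      0.1477  0.989   0.0012] F [ 1.2 -0.7  0.3] w 0.997 ff 0.0 q6 -0.83 units [0.023 1.913 5.743]
```

View pics/c4.png

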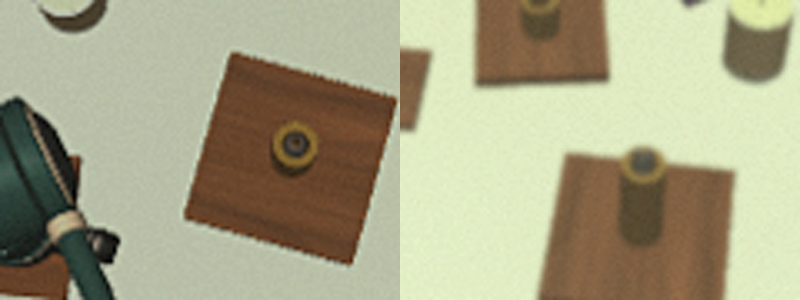

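The sleeve stands upright on the base with the shaft centred in it: top view rim at crop (295,143), side view at crop (643,165). Next is the tier.

>>> send_rows(targets=[[[-0.01,0.5,0.3],[0,0,0],1],[[0,0.5,0.5],[0,0,0],1],[[0,0.5,0.6],[0,0,0],1],[[0,0.44,0.6],[0,0,0],1],[[0,0,0.6],[0,0,0],1],[[0,0,0.6],[0,0,0],1],[[0,0,0.6],[0,0,0],1],[[0,0,0.4],[0,0,0],1],[[0,0,0],[0,0,0],1],[[0,0,0],[0,0,0],1]])

```text
clock: 12.12
eef_pos: [469.5, 311.6, 87.9]
eef_rot: [-0.001, 0.151, 0.989, -0.001]
wrist_force: [-0.2, 0.3, -0.2]
gripper_width: 1.0
finger_force: 0.0
```

```bash
python3 - <<'E'
from h import *
t=cv2.imread("pics/t4r.png"); print("sleeve rim",rim("top",t,273,188,130,38,47,9))
togo(467.8,317,28)
E
```

```text
sleeve rim [533.5  18.4  38.6  38.9 104. ]
t 12.12 tcp [469.5 311.6  87.9] q [-9.000e-04  1.506e-01  9.886e-01 -1.000e-03] F [-0.2  0.3 -0.2] w 1.0 ff 0.0 q6 -0.73 units [0.077 0.119 1.497]
```

>>> send_rows(targets=[[[0.05,0.12,0],[0,0,0],1],[[0,0,0.3],[0,0,0],1],[[0,0,0.4],[0,0,0],1],[[0,0,0.4],[0,0,0],1],[[0,0,0.25],[0,0,0],1],[[0,0,0.1],[0,0,0],1],[[0,0,0],[0,0,0],1],[[0,0,0],[0,0,0],1],[[0,0,0],[0,0,0],1]])

```text
clock: 12.87
eef_pos: [470.0, 318.9, 31.7]
eef_rot: [0.001, 0.15, 0.989, 0.001]
wrist_force: [-0.6, 0.2, 0.4]
gripper_width: 1.002
finger_force: 0.0
```

```bash
python3 - <<'E'
from h import *
togo(467.8,317,28)
E
```

```text
t 12.87 tcp [470.  318.9  31.7] q [8.000e-04 1.498e-01 9.887e-01 6.000e-04] F [-0.6  0.2  0.4] w 1.002 ff 0.0 q6 -0.72 units [ 0.037 -0.062  0.093]
```

Good enough; a small x correction, then grip.

>>> send_rows(targets=[[[0.03,-0.04,0.03],[0,0,0],1],[[0,0,0],[0,0,0],-1],[[0,0,0],[0,0,0],-1],[[0,0,0],[0,0,0],-1],[[0,0,0],[0,0,0],-1],[[0,0,0],[0,0,0],-1],[[0,0,0],[0,0,0],-1],[[0,0,0],[0,0,0],-1],[[0,0,0],[0,0,0],-1]])

```text
clock: 13.62
eef_pos: [467.9, 317.5, 30.1]
eef_rot: [0.0, 0.15, 0.989, 0.0]
wrist_force: [-0.9, -0.3, 5.8]
gripper_width: 0.492
finger_force: 61.7
```

```bash
python3 - <<'E'
from h import *
togo(468,317,28)
E
```

```text
t 13.62 tcp [467.9 317.5  30.1] q [4.000e-04 1.498e-01 9.887e-01 3.000e-04] F [-0.9 -0.3  5.8] w 0.492 ff 61.7 q6 -0.72 units [-0.006 -0.011  0.053]
```

>>> send_rows(targets=[[[0,0,-0.2],[0,0,0],-1],[[0,0,-0.5],[0,0,0],-1],[[0,0,-0.6],[0,0,0],-1],[[0,0,-0.6],[0,0,0],-1],[[0,0,-0.6],[0,0,0],-1],[[0,0,-0.6],[0,0,0],-1],[[0,0,-0.6],[0,0,0],-1],[[0,0,-0.5],[0,0,0],-1],[[0,0,-0.2],[0,0,0],-1],[[0,0,0],[0,0,0],-1]])

```text
clock: 14.45
eef_pos: [468.4, 317.8, 207.5]
eef_rot: [0.001, 0.15, 0.989, 0.001]
wrist_force: [1.4, 0.9, -3.6]
gripper_width: 0.494
finger_force: 61.8
```

```bash
python3 - <<'E'
from h import *
togo(532,19.3,213)
s=camera('side');cv2.imwrite('pics/s5.png',cv2.resize(s[70:230,160:340],None,fx=3,fy=3))
E
```

```text
t 14.45 tcp [468.4 317.8 207.5] q [0.0014 0.1498 0.9887 0.0012] F [ 1.4  0.9 -3.6] w 0.494 ff 61.8 q6 -0.72 units [-3.729 -6.657 -0.146]
```

View pics/s5.png

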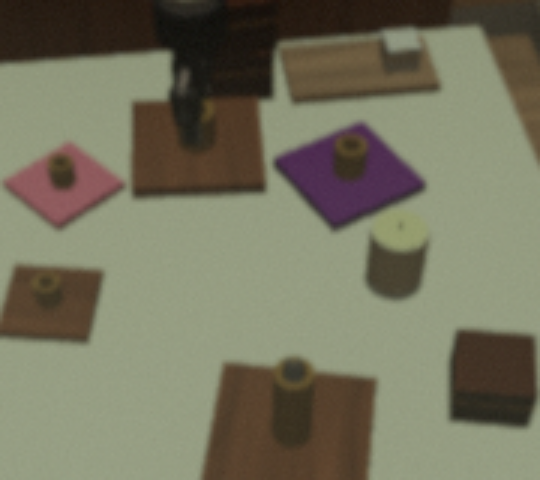

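The tier is held level at crop (198,145), clear of everything. I'll turn it −10.5° in world (+2.29 units about tool z).

>>> send_rows(targets=[[[0,0,-0.05],[0,0,0.49],-1],[[0,0,-0.05],[0,0,0.6],-1],[[0,0,-0.05],[0,0,0.6],-1],[[0,0,0],[0,0,0.6],-1],[[0,0,0],[0,0,0],-1]])

```text
clock: 14.92
eef_pos: [466.0, 316.3, 208.6]
eef_rot: [-0.002, 0.24, 0.971, -0.002]
wrist_force: [-0.4, -0.6, -3.7]
gripper_width: 0.496
finger_force: 61.8
```

```bash
python3 - <<'E'
from h import *
togo(532,19.3,213)
E
```

```text
t 14.92 tcp [466.  316.3 208.6] q [-0.0017  0.2402  0.9707 -0.0017] F [-0.4 -0.6 -3.7] w 0.496 ff 61.8 q6 -0.53 units [-4.922 -5.8   -0.099]
```

>>> send_rows(targets=[[[-0.2,-0.24,-0.02],[0,0,0],-1],[[-0.45,-0.53,0],[0,0,0],-1],[[-0.6,-0.71,0],[0,0,0],-1],[[-0.6,-0.71,0],[0,0,0],-1],[[-0.6,-0.71,0],[0,0,0],-1],[[-0.6,-0.71,0],[0,0,0],-1],[[-0.6,-0.71,0],[0,0,0],-1],[[-0.6,-0.71,0],[0,0,0],-1],[[-0.45,-0.53,0],[0,0,0],-1],[[-0.2,-0.24,0],[0,0,0],-1]])

```text
clock: 15.75
eef_pos: [532.5, 16.5, 211.0]
eef_rot: [-0.001, 0.24, 0.971, -0.001]
wrist_force: [0.9, -0.8, -4.4]
gripper_width: 0.493
finger_force: 61.9
```

>>> send_rows(targets=[[[0,0,0],[0,0,0],-1],[[0,0,0],[0,0,0],-1],[[0,0,0],[0,0,0],-1]])

```text
clock: 16.0
eef_pos: [532.3, 21.3, 211.5]
eef_rot: [-0.001, 0.239, 0.971, 0.0]
wrist_force: [0.9, 1.0, -3.0]
gripper_width: 0.494
finger_force: 61.9
```

```bash
python3 - <<'E'
from h import *
togo(532,19.3,160)
s=camera('side');cv2.imwrite("pics/s6r.png",s);t=camera('top');cv2.imwrite("pics/t6r.png",t)
f=lambda im,u,v:cv2.convertScaleAbs(cv2.resize(im[v-45:v+45,u-45:u+45],(400,400),interpolation=cv2.INTER_CUBIC),alpha=1.5)
cv2.imwrite('pics/c6.png',np.hstack([f(t,273,190),f(s,257,195)]))
E
```

```text
t 16.0 tcp [532.3  21.3 211.5] q [-9.000e-04  2.394e-01  9.709e-01  1.000e-04] F [ 0.9  1.  -3. ] w 0.494 ff 61.9 q6 -1.09 units [-0.019 -0.047  1.288]
```

View pics/c6.png

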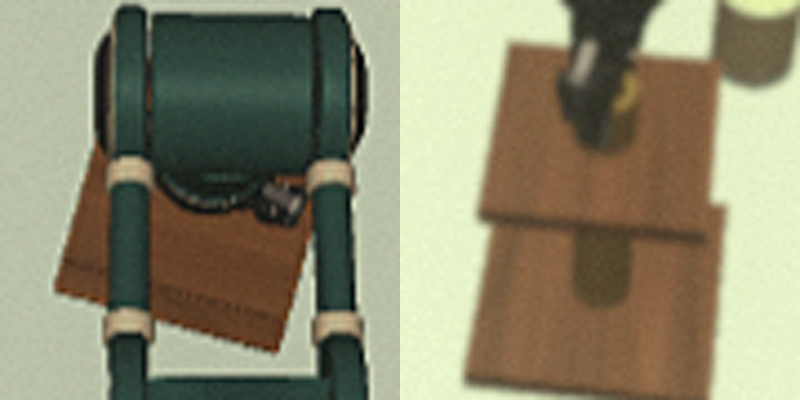

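The tier is above the shaft with its edges parallel to the base's: side crop plate corners are about (508,42), (720,62), (706,235) and (480,213). I'll average several pose readings to take out noise.

>>> send_rows(targets=[[[0,0,0],[0,0,0],-1]])

```text
clock: 16.18
eef_pos: [532.7, 21.8, 212.1]
eef_rot: [-0.0, 0.239, 0.971, 0.0]
wrist_force: [0.2, -0.4, -3.2]
gripper_width: 0.494
finger_force: 61.9
```

>>> send_rows(targets=[[[0,0,0],[0,0,0],-1]])

```text
clock: 16.27
eef_pos: [532.8, 21.7, 212.2]
eef_rot: [-0.0, 0.239, 0.971, 0.0]
wrist_force: [0.3, -0.2, -3.4]
gripper_width: 0.488
finger_force: 61.9
```

>>> send_rows(targets=[[[0,0,0],[0,0,0],-1]])

```text
clock: 16.35
eef_pos: [532.9, 21.4, 212.3]
eef_rot: [0.0, 0.239, 0.971, 0.0]
wrist_force: [0.1, -0.0, -3.4]
gripper_width: 0.494
finger_force: 61.9
```

```bash
python3 - <<'E'
from h import *
togo(532,19.3,160)
c=np.array([[508,42],[720,62],[706,235],[480,213]])-[400,0]
px=c/4.4444+[212,150]-.39
w=plane("side",px,195.5); print(w.round(1).tolist(),w.mean(0),[np.linalg.norm(w[i]-w[i-1]).round(1) for i in range(4)], np.degrees(np.arctan2(*(w[1]-w[0])[::-1])))
s=cv2.imread("pics/s6r.png").astype(int)
# row-wise left/right plate edges against the pale counter
for v in (172,180,188): 
    r=s[v,200:300,1]; d=np.nonzero(r<115)[0]; e=plane("side",[[200+d[0],v],[200+d[-1],v]],195.5); print(v,200+d[0],200+d[-1],e.mean(0))
print("sleeve",axis_u(s[...,2]-s[...,0],range(206,216,3),243,272).round(2).tolist())
print(proj("side",[[532,19,z] for z in(20,60,100,130,181,195)]).round(2).tolist())
E
```

```text
t 16.35 tcp [532.9  21.4 212.3] q [0.    0.239 0.971 0.   ] F [ 0.1 -0.  -3.4] w 0.494 ff 61.9 q6 -1.09 units [-0.004 -0.057  1.308]
[[478.7, 111.3], [622.0, 72.1], [582.8, -72.9], [441.8, -34.9]] [531.32798743  18.87824678] [np.float64(150.8), np.float64(148.6), np.float64(150.2), np.float64(146.0)] -15.298109598004924
172 234 283 [539.71155829  48.94391328]
180 233 282 [531.62033582  18.30591887]
188 231 281 [522.35186426 -11.11107398]
sleeve [[257.06, 206.0, 13.38], [256.86, 209.0, 13.3], [256.85, 212.0, 13.28], [256.92, 215.0, 12.53]]
[[256.21, 213.39], [256.51, 206.41], [256.81, 199.05], [257.06, 193.27], [257.49, 182.9], [257.61, 179.92]]
```

>>> send_rows(targets=[[[-0.036,-0.032,0],[0,0,0],-1],[[0,0,0.15],[0,0,0],-1],[[0,0,0.15],[0,0,0],-1],[[0,0,0.15],[0,0,0],-1],[[0,0,0.15],[0,0,0],-1],[[0,0,0.1],[0,0,0],-1],[[0,0,0.1],[0,0,0],-1],[[0,0,0],[0,0,0],-1],[[0,0,0],[0,0,0],-1]])

```text
clock: 17.1
eef_pos: [533.5, 18.8, 179.9]
eef_rot: [-0.0, 0.24, 0.971, -0.0]
wrist_force: [0.0, -0.4, -2.8]
gripper_width: 0.492
finger_force: 61.9
```

>>> send_rows(targets=[[[0,0,0.1],[0,0,0],-1],[[0,0,0.1],[0,0,0],-1],[[0,0,0],[0,0,0],-1],[[0,0,0],[0,0,0],-1]])

```text
clock: 17.43
eef_pos: [533.4, 18.8, 171.9]
eef_rot: [-0.0, 0.24, 0.971, -0.0]
wrist_force: [-0.5, 0.8, -3.9]
gripper_width: 0.488
finger_force: 61.9
```

No contact forces; the tier's bottom is about 142 mm up, around the tip. I'll go on slowly.

>>> send_rows(targets=[[[0,0,0.05],[0,0,0],-1],[[0,0,0.05],[0,0,0],-1],[[0,0,0.05],[0,0,0],-1],[[0,0,0.05],[0,0,0],-1],[[0,0,0],[0,0,0],-1],[[0,0,0],[0,0,0],-1]])

```text
clock: 17.93
eef_pos: [533.5, 18.9, 164.0]
eef_rot: [-0.0, 0.24, 0.971, -0.0]
wrist_force: [0.8, 0.0, -3.9]
gripper_width: 0.489
finger_force: 61.9
```

>>> send_rows(targets=[[[0,0,0.025],[0,0,0],-1],[[0,0,0.025],[0,0,0],-1],[[0,0,0],[0,0,0],-1],[[0,0,0],[0,0,0],-1]])

```text
clock: 18.27
eef_pos: [533.6, 18.9, 162.2]
eef_rot: [-0.0, 0.24, 0.971, -0.0]
wrist_force: [-0.2, -0.0, -4.0]
gripper_width: 0.492
finger_force: 61.9
```

>>> send_rows(targets=[[[0,0,0.025],[0,0,0],-1],[[0,0,0.02],[0,0,0],-1],[[0,0,0],[0,0,0],-1],[[0,0,0],[0,0,0],-1]])

```text
clock: 18.6
eef_pos: [533.6, 18.8, 160.4]
eef_rot: [-0.0, 0.24, 0.971, -0.0]
wrist_force: [-0.2, -0.3, -3.6]
gripper_width: 0.491
finger_force: 62.0
```

>>> send_rows(targets=[[[0,0,0.02],[0,0,0],-1],[[0,0,0],[0,0,0],-1],[[0,0,0],[0,0,0],-1]])

```text
clock: 18.85
eef_pos: [534.0, 18.8, 160.2]
eef_rot: [0.0, 0.24, 0.971, 0.0]
wrist_force: [1.0, -0.6, -1.1]
gripper_width: 0.494
finger_force: 62.2
```

Contact is starting, with the weight coming off. One more small step, then release.

>>> send_rows(targets=[[[0,0,0.02],[0,0,0],-1],[[0,0,0],[0,0,0],-1],[[0,0,0],[0,0,0],-1]])

```text
clock: 19.1
eef_pos: [534.3, 18.8, 160.1]
eef_rot: [0.001, 0.24, 0.971, 0.0]
wrist_force: [-1.6, -0.5, 5.8]
gripper_width: 0.492
finger_force: 62.8
```

```bash
python3 - <<'E'
from h import *
togo(532,19.3,160)
E
```

```text
t 19.1 tcp [534.3  18.8 160.1] q [8.000e-04 2.396e-01 9.709e-01 1.000e-04] F [-1.6 -0.5  5.8] w 0.492 ff 62.8 q6 -1.1 units [ 0.057 -0.015  0.003]
```

>>> send_rows(targets=[[[0,0,0],[0,0,0],0.3],[[0,0,0],[0,0,0],0.3],[[0,0,0],[0,0,0],1],[[0,0,0],[0,0,0],1],[[0,0,0],[0,0,0],1],[[0,0,0],[0,0,0],1],[[0,0,-0.2],[0,0,0],1],[[0,0,-0.4],[0,0,0],1],[[0,0,-0.6],[0,0,0],1],[[0,0,-0.8],[0,0,0],1]])

```text
clock: 19.93
eef_pos: [531.9, 18.9, 237.7]
eef_rot: [-0.002, 0.24, 0.971, -0.001]
wrist_force: [0.8, 1.4, -0.0]
gripper_width: 1.001
finger_force: 0.0
```

>>> send_rows(targets=[[[0,0,-0.8],[0,0,0],1],[[0.3,0.5,-0.3],[0,0,0],1],[[0.5,0.7,0],[0,0,0],1],[[0.5,0.7,0],[0,0,0],1],[[0.5,0.7,0],[0,0,0],1],[[0.5,0.7,0],[0,0,0],1],[[0.5,0.7,0],[0,0,0],1],[[0.3,0.5,0],[0,0,0],1],[[0,0,0],[0,0,0],1],[[0,0,0],[0,0,0],1]])

```text
clock: 20.77
eef_pos: [507.4, 237.0, 283.3]
eef_rot: [0.0, 0.238, 0.971, -0.0]
wrist_force: [-0.4, 0.4, -0.3]
gripper_width: 1.005
finger_force: 0.0
```

```bash
python3 - <<'E'
from h import *
togo(532,19.3,160)
s=camera('side');t=camera('top')
f=lambda im,u,v:cv2.convertScaleAbs(cv2.resize(im[v-45:v+45,u-45:u+45],(400,400),interpolation=cv2.INTER_CUBIC),alpha=1.5)
cv2.imwrite('pics/c7.png',np.hstack([f(t,273,190),f(s,257,195)]))
print("hub",rim("top",t,273,186,190,38,47,10)); print(quad("top",t,(258,180),144))
E
```

```text
t 20.77 tcp [507.4 237.  283.3] q [ 2.000e-04  2.383e-01  9.712e-01 -1.000e-04] F [-0.4  0.4 -0.3] w 1.005 ff 0.0 q6 -0.7 units [-3.062 -4.54   3.085]
hub [531.6  20.2  35.7  37.2  82. ]
((520.787109375, 22.788475036621094), (164.92141723632812, 171.61715698242188), 74.34317779541016)
```

View pics/c7.png

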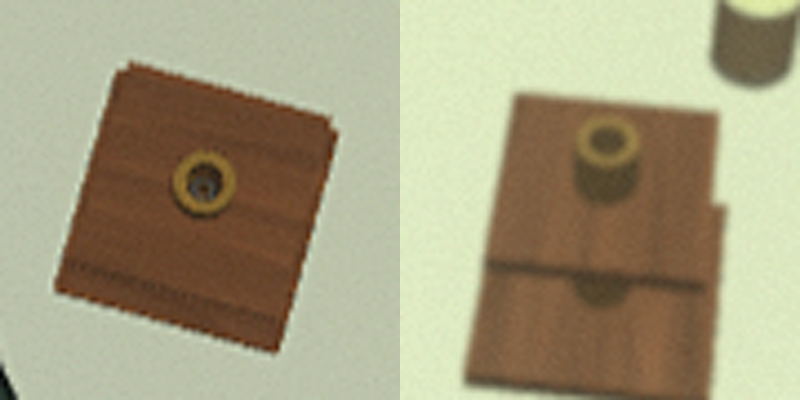

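The tier rests level on the sleeve, with the shaft visible in the hub at crop (205,183). Its edges are parallel to the base's, and the hub centre is at (531.6, 20.2). Handing in.

```bash
python3 -c "
from station import *
print(job_done())"
```

```text
the job is handed in; nothing more can be done
None
```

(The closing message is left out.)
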